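# Set the rivet of a belt-loop plate on the pedal press

## Robot

A 6-joint arm with a two-finger parallel gripper is mounted at the origin on the work surface. World frame = base frame: x ahead of the robot, y to its left, z up, the work surface at z = 0. Lengths are in m, angles in rad, forces in N, time in s.
With the tool pointing down it reaches from about 0.275 to 0.825 m from the base axis. Payload 5.2 kg.
Tool frame: the origin (TCP) lies midway between the tips of the shut fingers; the grasp point (between the pads) lies 19 mm behind it; z points along the fingers, y is the line along which they close (so a half turn about z gives the same grasp; the last joint's range is limited). The gripper opens to 93 mm and grips with 3 to 60 N. Pads are 15 mm wide; open, the fingers measure 128 mm over their backs; the gripper's body (75 mm by 188 mm) begins 65 mm behind the grasp point.
Start: joints at [-1.309, 0.259, 1.535, -0, 1.348, -0.203], TCP at [0.247, -0.492, 0.19] pointing down, gripper open.
Joint ranges: [-3.14, 3.14], [-0.91, 2.08], [0.19, 2.58], [-1.22, 4.36], [0.22, 2.71], [-3.12, 3.12]. Speed limits (rad/s): [2.57, 2.57, 3.14, 3.14, 3.14, 3.14].

## Interface

Orientations are given as a unit quaternion [w, x, y, z].
In Python, from cell import r gives the robot as it stands. The module is installed in compiled form; this text tells all that it offers. Calls block until the motion is done:
- r.move_ptp(position, orientation): joint-space move of the TCP to a pose.
- r.move_linear(position, v=0.15, rot=None, guard=None): straight line of the TCP; rot=None keeps the orientation; v is the mean speed in m/s. With guard (N) it stops when the force on the tool has changed by that much, and returns True; else False.
- r.move_joints(angles): joint-space move.
- r.gripper_open() and r.gripper_close(): open the fingers fully, or close them until they stop; the grip force is fixed at half the most.
- r.wait(seconds).
- r.solve_ik(position, orientation): joint angles nearest the present ones, or None.
- r.read_state(): the state.
- r.capture(name): name is "scene" or "side" or "wrist"; returns a dict with "frame" (420x560x3 uint8, red, green, blue), "z_map" (420x560 float32, m along the optical axis (not along the pixel's ray), 0 where there is no reading), "vertical_fov" (degrees; the focal length in pixels is half the picture's height over the tangent of half this angle, whatever the lens; pixels are square), "cx", "cy" (the principal point, pixels), "extrinsics" (4x4, takes a point from camera to world coordinates); the wrist camera has in their place "mount" (4x4, takes a point from camera to tool coordinates, whose origin is the TCP and whose axes are the flange's). Camera axes: x right, y down, z forward; pixel columns grow to the right and rows downward; lengths in m; the calibration is good to about 2 mm. A picture is of the moment at which its call begins: read the wrist's pose just before it.
A pose or a line that the arm cannot do raises r.IKError and nothing moves.
- r.finish_job(): hands the job in; it is judged then, once.
The state is a dict: "time": time; "joint_positions": joint angles; "dq": joint speeds; "tau": joint torques, N m; "position": TCP position; "eef_rot": TCP orientation; "force": force on the tool from outside, world axes, zero at the start; "torque": the same for the moment, N m; "grip_width": finger opening in m; "grip_force": force on a finger pad.
Only numpy, scipy, OpenCV 4.12 (cv2) and the standard library are available. Lean on these libraries where they do the work, as an engineer would, in place of code of your own. Each camera call takes 0.05 s, during which the arm holds its last target. There are 200 camera calls.

## Task

Slide the black belt-loop plate along the press table, without lifting it, until its raised brass rivet is centred under the setting die, and let go of it. Then reach in under the pedal's hood, press the pedal all the way down to its stop without stamping on it and hold it there for a moment, so that the die drives the rivet fully home, and let the pedal come right up again. Touch the rivet only with the die, and leave the other things on the bench where they are.

Things in the scene. Friction and masses are not known exactly. Their poses are not given: they have to be found in the camera images.
- press: Blue-grey bench rivet press, fixed. Origin on the bench straight below the die; +x from its open front to its column. Steel table x -160 to 140, y +-90 mm, top 60 mm above the bench. Column x 80 to 135 mm, 70 mm wide. Head arm 56 mm wide, x -28 to 132, underside at 165 mm; air cylinder 56 mm square on the die's axis, top at 348 mm. The ram goes 25 mm down and up in step with the pedal.
- die_face (a point): Centre of the flat underside of the setting die, a steel cylinder 16 mm in diameter on the ram, under the press head; 92 mm above the bench when up, 67 mm when down. Axes as the press.
- loop_centre (a point): Centre of the belt loop of the loose black plate on the press table. Rigid flange 150 x 46 x 5 mm, long side along x, about 60 g. The loop is a bridge 50 mm long (x), 30 mm wide (y, the width to grip), top 22 mm above the plate's underside. This point is 13 mm above the underside, 45 mm from the flange's middle towards -x; plate x points from loop to rivet.
- rivet_head (a point): Top centre of the brass rivet's head, 10 mm in diameter, 2.5 mm thick, 100 mm from the loop's centre along the plate's +x, on its middle line. At first the head stands 3 mm clear of the flange (top 10.5 mm above the plate's underside); home, it lies on it. Axes as the plate.
- rivet (a joint): How far the rivet has been driven into the plate, m: 0 standing proud, 0.003 home. It is tight (3 N) and stays where it is driven.
- pedal_box: Yellow hooded pedal, fixed, 200 x 130 mm, 178 mm high. Origin under the middle of its base; +x from the open heel side to the closed toe wall. Cheeks at y +-61 mm, 8 mm thick. Hood over x -5 to 100 mm: its rolled lip at x -5, lower edge 155 mm above the bench, the roof a little higher behind it. In front of the lip there is no roof and the cheeks slope down to 48 mm. Opens to -x.
- tread_spot (a point): Spot to press: on top of the black ribbed tread, mid-width, 78 mm from its hinge, 26 mm in under the hood's lip. Tread 100 mm wide, reaching 135 mm from the hinge, which runs along the box's y at x -55 mm, 38 mm above the bench. The spot is 58 mm above the bench with the pedal up, 42 mm at the stop. Axes are the tread's: x to the toe, z out of its face.
- pedal (a joint): Angle of the pedal, rad: 0 up, 0.21 down at its stop (tread level). A spring lifts it. Pushing down at the spot takes about 10 N to start and 15 N near the bottom; over the last few degrees the rivet adds about 4 N, and at the stop the force climbs steeply (at 24 N it is surely on the stop). Nearer the hinge it takes more in proportion. Over 45 N is stamping.
- mallet: Bystander: mallet lying down, white nylon head 58 mm across, 92 mm long, red-brown handle to -x. Origin below the head's middle.
- rivet_tin: Bystander: steel bowl, 68 mm across, 28 mm high. Origin under its centre.
- tape_roll: Bystander: tan roll of tape, 100 mm across, 48 mm high. Origin under its centre.
- flask: Bystander: aluminium flask, 70 mm across, 196 mm high. Origin under its centre.
- pricking_iron: Bystander: steel pricking iron lying flat, 115 mm long. Origin at its middle.
- awl: Bystander: awl with a dark wooden handle, 140 mm long, lying down.
- spare_plate: Bystander: olive plate of the same shape as the black one, lying on the bench, without a rivet.

How it is judged:
By the outcome, as a careful person would: the job done as asked, in the order asked, and still so for the second after the job is handed in, with the robot touching nothing.
It also fails if it takes over 64 s, if anything falls off the work surface, if the arm or the gripper's body presses on something with over 40 N, if the wrist force passes 120 N, or if a joint passes its speed limit or range.

## Working session

There is one attempt and no reset: what is moved stays moved. The work goes in short steps, each a Python script; the robot and the scene stay as the last script left them, time stands still between calls to the robot, and variables do not carry over. Pictures are saved under pics/ and viewed, at most 10 in all, crops included, and the job is handed in when it is done.

```bash
mkdir -p pics; cat > h.py <<'E'
import numpy as np, cv2
from cell import r
def cap(n,tag=None):
    c=r.capture(n)
    if tag: cv2.imwrite(f"pics/{tag}.png",c["frame"][:,:,::-1]); np.savez(f"pics/{tag}.npz",**c)
    return c
def pts(c,T=None):
    z=c["z_map"];h,w=z.shape;f=h/2/np.tan(np.radians(c["vertical_fov"])/2)
    u,v=np.meshgrid(np.arange(w),np.arange(h))
    P=np.stack([(u-c["cx"])/f*z,(v-c["cy"])/f*z,z],-1)
    T=c["extrinsics"] if T is None else T
    return P@T[:3,:3].T+T[:3,3]
E
python3 - <<'E'
from h import *
for n in("scene","side"):
    c=cap(n,n+"0"); print(n,c["vertical_fov"],c["cx"],c["cy"],np.round(c["extrinsics"],3).tolist())
s=r.read_state(); print(s["position"],s["eef_rot"],s["time"])
E
```

```text
scene 55.68071832132441 275.3334168341955 207.58725347062838 [[-0.996, -0.081, 0.029, 0.564], [-0.085, 0.9, -0.428, 0.472], [0.008, -0.429, -0.903, 1.102], [0.0, 0.0, 0.0, 1.0]]
side 51.13023770062118 284.8375714355974 208.94506696497044 [[0.669, -0.391, 0.632, -0.238], [-0.743, -0.332, 0.581, -0.801], [-0.017, -0.858, -0.513, 0.745], [0.0, 0.0, 0.0, 1.0]]
[ 0.24637991 -0.49113607  0.18941046] [-8.04968957e-04  9.73117403e-01  2.30308208e-01 -4.88809402e-05] 0.1
```

View pics/scene0.png

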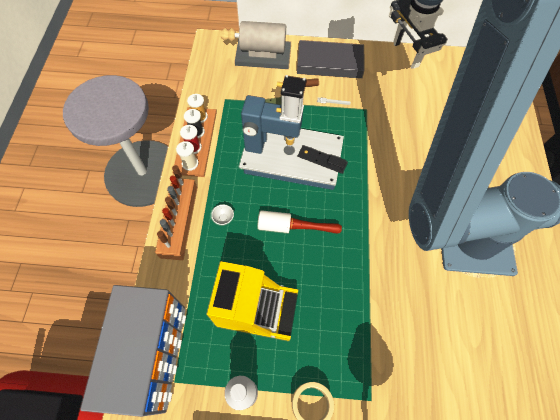

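View pics/side0.png

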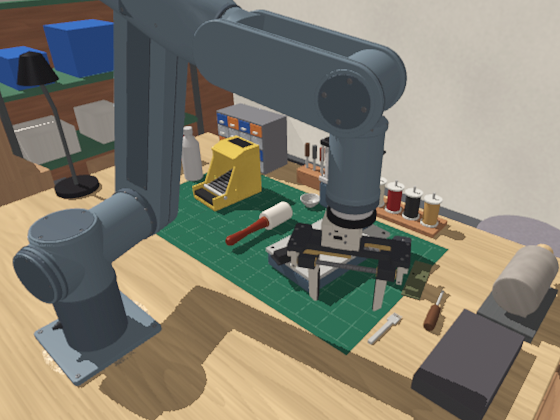

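The scene view shows the press around (290,130), with the black plate at (322,158) on its table. The pedal is at (255,300) opening right (towards the robot), the mallet at (300,222) and the bowl at (222,213). Next I'll look at enlarged crops.

```bash
python3 - <<'E'
from h import *
c=dict(np.load("pics/scene0.npz")); f=c["frame"][:,:,::-1]
a=cv2.resize(f[70:195,230:355],None,fx=4.6,fy=4.6,interpolation=cv2.INTER_CUBIC)
cv2.imwrite("pics/crop1.png",a)
P=pts(c)
# table top: z 0.06 region fit rectangle
x,y,z=P[...,0],P[...,1],P[...,2]
def rect(m,name):
    n,l,st,ce=cv2.connectedComponentsWithStats(m.astype(np.uint8))
    k=1+np.argmax(st[1:,4]); q=P[l==k][:,:2].astype(np.float32)
    print(name,len(q),st[k],P[l==k].mean(0).round(4),cv2.minAreaRect(q*1000))
roi=np.zeros(z.shape,bool);roi[70:195,230:360]=1
rect(roi&(z>.05)&(z<.09),"table+plate")
rect(roi&(abs(z-.16)<0.04)&(z>.14),"?")
rect(roi&(z>.335)&(z<.36),"cyl top")
rect(roi&(z>.19)&(z<.23),"arm top?")
roi[:]=0;roi[250:350,195:310]=1
rect(roi&(z>.168)&(z<.19),"hood")
rect(roi&(z>.02),"pedalbox")
dark=f.max(2)<75
roi[:]=0;roi[140:180,290:355]=1
rect(roi&dark&(z>.055)&(z<.095),"plate")
for u,v in [(310,155),(320,158),(330,160),(340,163),(289,150),(290,143),(268,300),(285,312),(278,222),(340,228),(222,213)]: print(u,v,P[v,u].round(4))
E
```

```text
table+plate 3988 [ 239  129  109   56 3988] [ 0.5413 -0.203   0.0594] ((551.1268310546875, -222.82643127441406), (184.1799774169922, 323.56878662109375), 83.48150634765625)
? 437 [243 124  57  15 437] [ 0.6286 -0.1999  0.1782] ((628.1533813476562, -201.6350860595703), (162.22775268554688, 32.056922912597656), 3.3359739780426025)
cyl top 476 [277  75  30  23 476] [ 0.5744 -0.2215  0.3447] ((579.447021484375, -225.64329528808594), (59.025054931640625, 69.94187927246094), 82.31808471679688)
arm top? 631 [242 113  61  21 631] [ 0.6308 -0.2003  0.2108] ((621.1808471679688, -203.48863220214844), (169.33050537109375, 45.16084289550781), 11.391327857971191)
hood 2014 [ 207  261   50   61 2014] [0.6791 0.2584 0.1755] ((676.2069091796875, 255.65081787109375), (130.88023376464844, 92.51903533935547), 84.81930541992188)
pedalbox 4895 [ 207  261   92   79 4895] [0.6306 0.2678 0.1227] ((629.2891845703125, 328.7094421386719), (271.8454895019531, 200.10777282714844), 84.32001495361328)
plate 594 [298 146  49  28 594] [ 0.4659 -0.1951  0.0668] ((468.7096252441406, -199.54608154296875), (47.59222412109375, 149.70745849609375), 69.67916107177734)
310 155 [ 0.5065 -0.2075  0.0646]
320 158 [ 0.4752 -0.2011  0.062 ]
330 160 [ 0.446  -0.1869  0.0772]
340 163 [ 0.4163 -0.1759  0.0821]
289 150 [ 0.5724 -0.2246  0.0576]
290 143 [ 0.5707 -0.2134  0.1119]
268 300 [0.5945 0.2433 0.0452]
285 312 [0.547  0.2683 0.0334]
278 222 [0.5864 0.0217 0.0562]
340 228 [0.4065 0.0168 0.0384]
222 213 [ 0.7588 -0.0144  0.0059]
```

View pics/crop1.png

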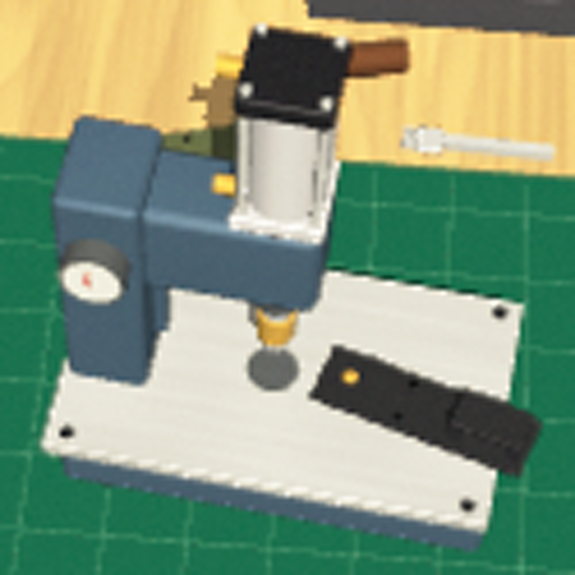

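The crop shows the brass rivet at crop (350,377), i.e. (306,152) full. The anvil disc is at (289,150) full and the loop at about (338,161) full. Next I'll get the pedal cheek profile, since it sets the tilt I need.

```bash
python3 - <<'E'
from h import *
o=np.array([.629,.260]);a=np.radians(-5.2);R=np.array([[np.cos(a),np.sin(a)],[-np.sin(a),np.cos(a)]])
for n in("scene0","side0"):
    c=dict(np.load(f"pics/{n}.npz"));P=pts(c).reshape(-1,3)
    b=np.c_[(P[:,:2]-o)@R.T,P[:,2]]*1000
    b=b[(abs(b[:,0])<115)&(abs(b[:,1])<80)&(b[:,2]>8)]
    print(n,"x: z max at y in -70..-54 | mid |y|<40 median | 54..70; y range")
    for x in range(-110,111,10):
        s=b[abs(b[:,0]-x)<5]
        g=lambda m,f: round(f(s[m][:,2])) if m.any() else None
        print(x,g((s[:,1]<-54)&(s[:,1]>-70),lambda v:np.percentile(v,97)),g(abs(s[:,1])<40,np.median),g((s[:,1]>54)&(s[:,1]<70),lambda v:np.percentile(v,97)), s[:,1].min().round() if len(s) else '', s[:,1].max().round() if len(s) else '')
c=np.load("pics/side0.npz")["frame"][:,:,::-1]
cv2.imwrite("pics/crop2.png",cv2.resize(c[125:215,180:275],None,fx=6,fy=6,interpolation=cv2.INTER_CUBIC))
E
```

```text
scene0 x: z max at y in -70..-54 | mid |y|<40 median | 54..70; y range
-110 46 32 46 -60.0 65.0
-100 48 33 50 -62.0 67.0
-90 49 34 49 -63.0 67.0
-80 48 34 49 -64.0 67.0
-70 49 29 49 -66.0 69.0
-60 48 42 47 -67.0 69.0
-50 63 44 66 -65.0 66.0
-40 82 46 83 -63.0 67.0
-30 104 48 101 -64.0 66.0
-20 124 50 124 -65.0 66.0
-10 166 161 164 -64.0 66.0
0 168 165 167 -64.0 66.0
10 173 169 171 -65.0 66.0
20 175 172 175 -66.0 66.0
30 179 176 179 -64.0 66.0
40 178 177 179 -64.0 66.0
50 179 177 178 -65.0 65.0
60 179 177 178 -65.0 65.0
70 179 177 178 -65.0 65.0
80 180 177 179 -65.0 65.0
90 179 176 178 -65.0 65.0
100 None None None  
110 None None None  
side0 x: z max at y in -70..-54 | mid |y|<40 median | 54..70; y range
-110 49 22 50 -67.0 67.0
-100 51 36 50 -66.0 70.0
-90 50 37 51 -69.0 68.0
-80 51 36 50 -68.0 65.0
-70 49 42 48 -69.0 68.0
-60 51 45 49 -70.0 65.0
-50 70 46 64 -67.0 69.0
-40 92 49 83 -69.0 68.0
-30 106 51 108 -69.0 69.0
-20 164 56 162 -70.0 69.0
-10 166 164 163 -69.0 70.0
0 170 167 169 -73.0 70.0
10 172 171 172 -71.0 66.0
20 175 176 177 -69.0 66.0
30 179 179 179 -70.0 65.0
40 179 180 173 -71.0 64.0
50 179 180 179 -72.0 64.0
60 179 180 180 -70.0 62.0
70 179 180 180 -71.0 65.0
80 179 180 179 -71.0 59.0
90 179 179 181 -69.0 67.0
100 63 None None -60.0 -60.0
110 None None None
```

View pics/crop2.png

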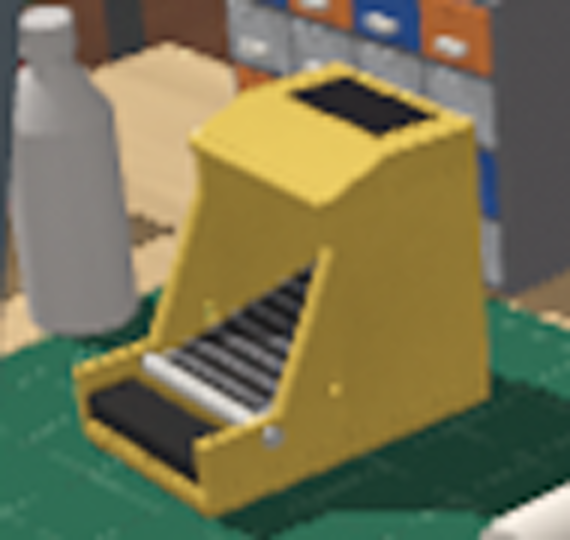

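Pedal cheeks: flat at 48 mm up to x≈-60, then rising steeply (about 64°) to the lip. The flask is clear of it, and the tread is visible at crop (240,360). A tilt of about 55° with the gripper's long side across the box fits. Now I'll go above the loop and look with the wrist camera.

```bash
cat >> h.py <<'E'
from scipy.spatial.transform import Rotation as Ro
def down(deg):
    a=np.radians(deg)/2; return [0,np.cos(a),np.sin(a),0]
def wcap(tag):
    s=r.read_state(); c=cap("wrist",tag)
    q=np.array(s["eef_rot"]); T=np.eye(4); T[:3,:3]=Ro.from_quat(q[[1,2,3,0]]).as_matrix(); T[:3,3]=s["position"]
    T=T@c["mount"]; np.savez(f"pics/{tag}.npz",T=T,**c); return c,T
E
python3 - <<'E'
from h import *
p=[.4265,-.184]
r.move_ptp([p[0]-.02,p[1]+.01,.22],down(-20.3))
c,T=wcap("w1"); print(np.round(c["mount"],3).tolist(),np.round(r.read_state()["joint_positions"],3),r.read_state()["time"])
E
```

```text
[[-0.001, -0.971, -0.237, 0.064], [1.0, -0.001, -0.001, -0.0], [0.001, -0.237, 0.971, -0.194], [0.0, 0.0, 0.0, 1.0]] [-0.659  0.041  1.722 -0.     1.379  1.267] 1.4917
```

View pics/w1.png

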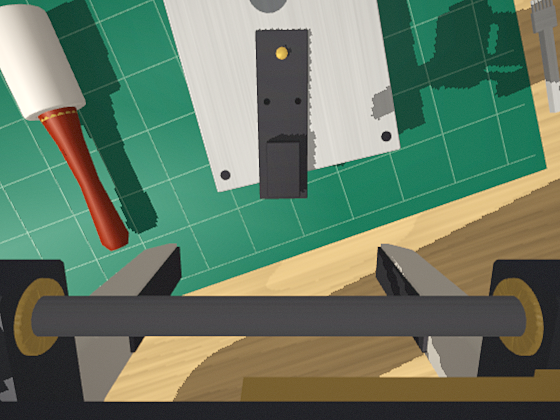

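The wrist view shows the plate: rivet (281,53), flange corners (257,30), (306,30), (307,198), (260,198), table front edge (217,191)–(400,149). The disc is cut off at the top. Next I'll measure these and take a tilted look at the die.

```bash
cat >> h.py <<'E'
def onz(c,T,uv,z):
    f=210/np.tan(np.radians(float(c["vertical_fov"]))/2)
    d=np.array([(uv[0]-c["cx"])/f,(uv[1]-c["cy"])/f,1])@T[:3,:3].T
    return T[:3,3]+d*(z-T[2,3])/d[2]
E
python3 - <<'E'
from h import *
c=dict(np.load("pics/w1.npz"));T=c["T"]; print("fov",c["vertical_fov"])
m=lambda uv,z:(onz(c,T,uv,z)*1000).round(1)[:2]
riv=m((281.5,53),.0705); print("rivet",riv)
k=[m(p,.065) for p in((257,30),(306,30),(260,198))]; print("corners",k, np.linalg.norm(k[0]-k[1]),np.linalg.norm(k[0]-k[2]))
l=[m(p,.082) for p in((266.5,142),(299.5,142),(265,198),(300,198))]; lc=np.mean(l,0); print("loop",lc,[np.linalg.norm(l[0]-l[1]),np.linalg.norm(l[0]-l[2])],"rivet-loop",np.linalg.norm(riv-lc),np.degrees(np.arctan2(*(riv-lc)[::-1])))
e=[m(p,.06) for p in((217,191),(400,149),(164,0),(225,175),(386,136))]
ang=lambda v:np.degrees(np.arctan2(v[1],v[0]))
print("table",e,ang(e[0]-e[1])-90,ang(e[2]-e[0]),ang(e[3]-e[4])-90,np.linalg.norm(e[0]-e[1]))
M=c["mount"];die=np.array([.573,-.225,.085])
for back,zc in((.25,.30),(.22,.30),(.2,.33),(.22,.27),(.28,.3)):
    a=np.radians(-7);C=np.array([.573-back*np.cos(a),-.225-back*np.sin(a),zc])
    z=die-C;z/=np.linalg.norm(z);x=np.cross(z,[0,0,1]);x/=np.linalg.norm(x)
    Tc=np.eye(4);Tc[:3,:3]=np.c_[x,np.cross(z,x),z];Tc[:3,3]=C
    Tt=Tc@np.linalg.inv(M); q=Ro.from_matrix(Tt[:3,:3]).as_quat()[[3,0,1,2]]
    s=r.solve_ik(Tt[:3,3],q); print(back,zc,Tt[:3,3].round(3),None if s is None else np.round(s,2))
    if s is not None:
        r.move_ptp(Tt[:3,3],q); wcap("w2"); break
E
```

```text
fov 58.91866105158608
rivet [ 518.7 -218.6]
corners [array([ 544.3, -205.5]), array([ 529.6, -245.2]), array([ 405.1, -154.9])] 42.33414697380824 148.1114445274233
loop [ 424.55  -185.025] [np.float64(29.01465147128257), np.float64(50.26987169269483)] rivet-loop 99.95750659655334 -19.62683366945829
table [array([ 425.2, -117.8]), array([ 402.5, -294.8]), array([ 595.4, -139.1]), array([ 436.9, -131. ]), array([ 418.6, -285.8])] -7.308209292285156 -7.133302671718142 -6.742047159385606 178.44968478537584
0.25 0.3 [ 0.467 -0.212  0.155] None
0.22 0.3 [ 0.488 -0.215  0.146] [-1.36  0.11  2.55  1.59  0.95 -1.01]
```

View pics/w2.png

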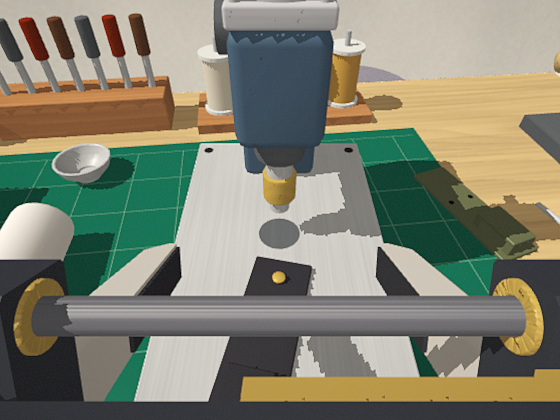

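The tilted view shows the die under the gold collar with its face around (279,210), the disc centre at (279,233) and the rivet at (279,278). I'll compute these against the known heights.

```bash
python3 - <<'E'
from h import *
c=dict(np.load("pics/w2.npz"));T=c["T"]
m=lambda uv,z:(onz(c,T,uv,z)*1000).round(1)[:2]
for n,uv,z in(("rivet",(279.5,278),.0705),("disc",(279,233.5),.06),("die front-bottom",(279,214),.092),("die209",(279,209),.092),("holeL",(208.5,150.5),.06),("holeR",(348.5,150.5),.06)): print(n,m(uv,z))
cv2.imwrite("pics/crop3.png",cv2.resize(c["frame"][160:290,220:340,::-1],None,fx=4.5,fy=4.5,interpolation=cv2.INTER_CUBIC))
E
```

```text
rivet [ 516.5 -219.4]
disc [ 570.5 -225.8]
die front-bottom [ 562.5 -224.7]
die209 [ 568.2 -225.4]
holeL [ 703.5 -163.4]
holeR [ 684.6 -317.9]
```

View pics/crop3.png

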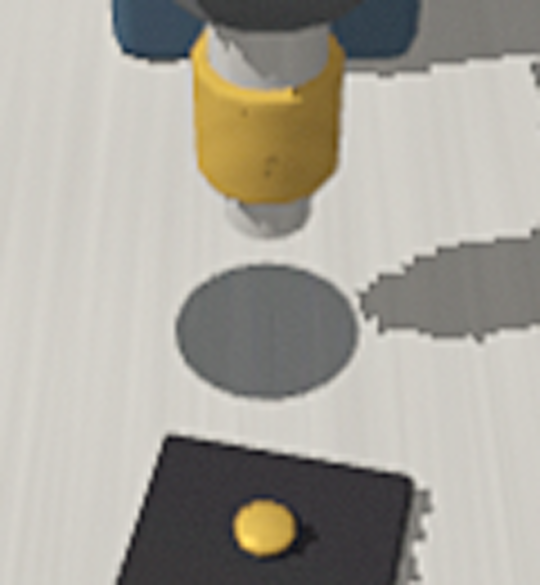

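The die front-bottom is at crop (268,238), the disc centre at crop (267,330) and the rivet at crop (264,527). All estimates put the die at about (573,-225.5) and the rivet-to-die offset at about (54,-6.8) mm. Now grasp, slide and release.

```bash
python3 - <<'E'
from h import *
st=lambda n:(lambda s:print(n,s["time"],np.round(s["position"],4),np.round(s["force"],1),round(s["grip_width"],4),s["grip_force"]))(r.read_state())
w2=r.read_state()["joint_positions"]; np.save("w2.npy",w2)
L=np.array([.4245,-.185]);y0=-19.7
r.move_joints([-.659,.041,1.722,0,1.379,1.267])
r.move_ptp([*L,.15],down(y0))
print(r.move_linear([*L,.068],v=.06,guard=8)); st("down")
r.gripper_close(); r.wait(.2); st("closed")
z=r.read_state()["position"][2]
die=np.array([.5728,-.2256]);a=np.radians(-7.1)
tgt=die-.1*np.array([np.cos(a),np.sin(a)])
# intermediate + final, constant height
r.move_linear([*tgt,.068],v=.03,rot=down(-7.1)); r.wait(.3); st("slid")
r.gripper_open(); r.wait(.2); st("open")
r.move_linear([*(tgt),.16],v=.12); st("up")
cap("scene","s2")
E
```

```text
False
down 7.3667 [ 0.4248 -0.1852  0.0684] [-0.1 -0.6  0.9] 0.0928 0.0
closed 9.0167 [ 0.4245 -0.185   0.068 ] [-0.5  0.   0.1] 0.0005 0.0
slid 11.35 [ 0.4736 -0.2132  0.068 ] [ 0.1 -0.1 -0.7] 0.0002 0.0
open 13.025 [ 0.4736 -0.2132  0.068 ] [-0.5  0.1  0. ] 0.0928 0.0
up 13.9417 [ 0.4731 -0.2129  0.1593] [-0.  -0.4 -0.3] 0.0931 0.0
```

```bash
python3 - <<'E'
from h import *
a=np.load("pics/scene0.npz")["frame"];b=np.load("pics/s2.npz")["frame"]
f=lambda x:cv2.resize(x[110:200,220:380,::-1],None,fx=3.5,fy=3.5,interpolation=cv2.INTER_CUBIC)
c,T=wcap("w3")
cv2.imwrite("pics/cmp.png",np.hstack([cv2.resize(np.vstack([f(a),f(b)]),(400,450)),cv2.resize(c["frame"][:,:,::-1],(400,300)).__class__ and cv2.copyMakeBorder(cv2.resize(c["frame"][:,:,::-1],(400,300)),0,150,0,0,0)]))
E
```

```text
(no output)
```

View pics/cmp.png

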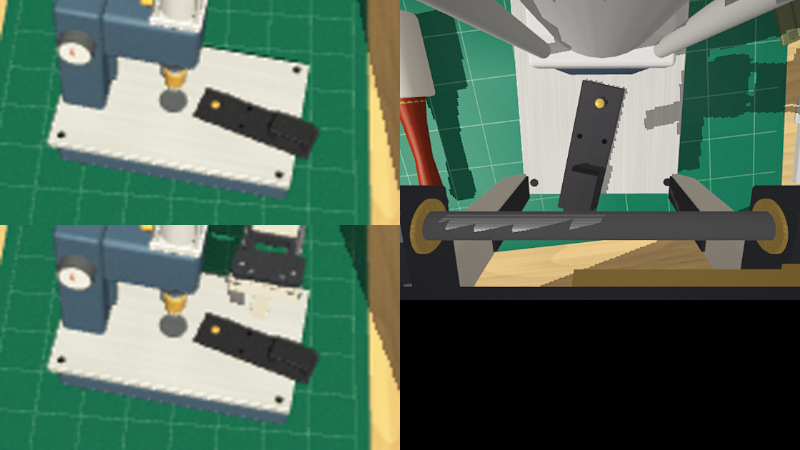

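The plate has not moved: the rivet in the bottom-left panel is still where it was. The fingers shut on nothing, so I need to know where the fingertips really are.

```bash
python3 - <<'E'
from h import *
c=dict(np.load("pics/w3.npz"));P=pts(c,c["T"]);z=c["z_map"]
print("wrist finger px: world")
for u,v in((178,262),(172,270),(160,300),(382,262),(390,275),(283,268),(279,145)): print((u,v),z[v,u].round(4),P[v,u].round(4))
print("cx,cy",c["cx"],c["cy"],r.read_state()["position"])
s=dict(np.load("pics/s2.npz"));Q=pts(s);a=np.load("pics/scene0.npz");Q0=pts(dict(a))
m=(Q[...,2]-Q0[...,2]>.03);m[:, :300]=0;m[:110]=0;m[200:]=0;m[:,380:]=0
q=Q[m];print(len(q),"z pct",np.percentile(q[:,2],[0,1,5,20,50]).round(3))
lo=q[q[:,2]<np.percentile(q[:,2],15)];print("lowest mean",lo.mean(0).round(3),lo.min(0).round(3),lo.max(0).round(3))
print("rivet w3",onz(c,c["T"],(280,145),.0705)[:2].round(4))
E
```

```text
wrist finger px: world
(178, 262) 0.1716 [ 0.4797 -0.1664  0.1919]
(172, 270) 0.1614 [ 0.4801 -0.1667  0.2024]
(160, 300) 0.0733 [ 0.5059 -0.193   0.286 ]
(382, 262) 0.1664 [ 0.47   -0.2587  0.1967]
(390, 275) 0.1554 [ 0.4688 -0.2588  0.2083]
(283, 268) 0.3128 [ 0.4165 -0.209   0.0605]
(279, 145) 0.2785 [ 0.5189 -0.2184  0.0707]
cx,cy 278.191304928547 211.021456662098 [ 0.47295468 -0.21281277  0.15894998]
820 z pct [0.19  0.201 0.223 0.285 0.311]
lowest mean [ 0.482 -0.141  0.245] [ 0.451 -0.255  0.19 ] [ 0.519 -0.122  0.279]
rivet w3 [ 0.5188 -0.2191]
```

Both cameras put the open fingertips about 32 mm higher than the stated TCP. I'll shut the gripper here to see where the tips are when closed.

```bash
python3 - <<'E'
from h import *
r.gripper_close()
c,T=wcap("w4");P=pts(c,T);z=c["z_map"];s=r.read_state();print(s["position"],s["grip_width"],s["time"])
t=(P-T[:3,3]) 
# tool coords
Tt=T@np.linalg.inv(c["mount"]);L=(P-Tt[:3,3])@Tt[:3,:3]
m=(abs(L[...,0])<.03)&(abs(L[...,1])<.07)&(L[...,2]<.03)&(L[...,2]>-.08)&(z>0)
q=L[m];print(len(q),q.max(0).round(4),"z pct",np.percentile(q[:,2],[50,90,99,100]).round(4))
k=q[q[:,2]>np.percentile(q[:,2],85)];print(k.mean(0).round(4),k.min(0).round(4),k.max(0).round(4))
sc=cap("scene","s4");Q=(pts(sc)-Tt[:3,3])@Tt[:3,:3]
m=(abs(Q[...,0])<.04)&(abs(Q[...,1])<.08)&(Q[...,2]<.06)&(Q[...,2]>-.12);q=Q[m];print("scene tool-z max",len(q),np.sort(q[:,2])[-20:].round(4))
E
```

```text
[ 0.47358269 -0.21325765  0.16001023] 0.00032667901729767964 15.5417
1301 [ 0.0089  0.0145 -0.0269] z pct [-0.0433 -0.0311 -0.0279 -0.0269]
[ 0.0048 -0.0005 -0.0303] [-0.0087 -0.0103 -0.0333] [ 0.0086  0.0094 -0.0269]
scene tool-z max 33 [-0.1171 -0.1165 -0.1164 -0.1155 -0.1154 -0.1153 -0.1146 -0.1144 -0.1141
 -0.1136 -0.1131 -0.1127 -0.1124 -0.1124 -0.1123 -0.1121 -0.112  -0.1108
 -0.1105 -0.1086]
```

View pics/w4.png

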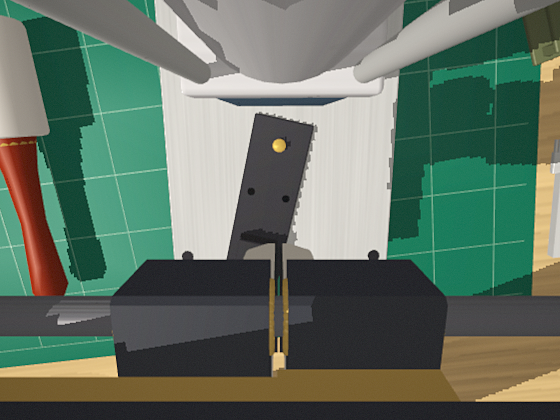

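Shut fingertips sit about 29 mm behind the reported TCP (scene and wrist depth agree), so the grasp passed over the loop and nothing was disturbed. I'll correct for that, check the gripper's real profile from the first side image, and grasp again.

```bash
python3 - <<'E'
from h import *
c=dict(np.load("pics/side0.npz"));P=pts(c)
q=np.array([-8.0e-04,.9731174,.2303082,0]);R=Ro.from_quat(q[[1,2,3,0]]).as_matrix()
L=(P-np.array([.2464,-.4911,.1894]))@R*1000
m=(abs(L[...,0])<60)&(abs(L[...,1])<110)&(L[...,2]>-160)&(L[...,2]<20);q=L[m]
for z in range(-150,11,10):
    s=q[abs(q[:,2]-z)<5]
    if len(s): print(z,len(s),"x",s[:,0].min().round(),s[:,0].max().round(),"y",s[:,1].min().round(),s[:,1].max().round())
st=lambda n:(lambda s:print(n,s["time"],np.round(s["position"],4),np.round(s["force"],1),round(s["grip_width"],4),round(s["grip_force"],1)))(r.read_state())
G=np.array([.4245,-.185]);y0=-19.7
r.gripper_open()
r.move_linear([*G,.15],v=.12,rot=down(y0))
print(r.move_linear([*G,.040],v=.06,guard=6)); st("down")
r.gripper_close(); st("closed")
E
```

```text
-150 776 x -38.0 29.0 y -94.0 93.0
-140 691 x -39.0 29.0 y -92.0 91.0
-130 643 x -38.0 28.0 y -86.0 85.0
-120 177 x -38.0 6.0 y -86.0 85.0
-110 9 x -34.0 10.0 y -83.0 -48.0
-100 38 x -12.0 2.0 y -63.0 62.0
-90 114 x -12.0 9.0 y -64.0 63.0
-80 102 x -12.0 6.0 y -63.0 63.0
-70 102 x -11.0 7.0 y -63.0 62.0
-60 97 x -12.0 9.0 y -61.0 61.0
-50 87 x -11.0 1.0 y -61.0 61.0
-40 78 x -11.0 2.0 y -61.0 60.0
-30 20 x -11.0 2.0 y -55.0 54.0
False
down 19.675 [ 0.4247 -0.1851  0.0403] [0.4 0.7 0.2] 0.0933 0.0
closed 20.6917 [ 0.4245 -0.185   0.04  ] [ 0.9 -0.3  0.2] 0.0292 30.0
```

The loop is gripped (29 mm, 30 N). The whole gripper simply sits 30 mm further back than stated. Now I'll slide, release and look.

```bash
python3 - <<'E'
from h import *
st=lambda n:(lambda s:print(n,s["time"],np.round(s["position"],4),np.round(s["force"],1),round(s["grip_width"],4),round(s["grip_force"],1)))(r.read_state())
die=np.array([.5728,-.2256]);a=np.radians(-7.1)
tgt=die-.1*np.array([np.cos(a),np.sin(a)])
r.move_linear([*tgt,.040],v=.035,rot=down(-7.1)); r.wait(.3); st("slid")
r.gripper_open(); st("open")
d=np.array([np.cos(a),np.sin(a)])
r.move_linear([*(tgt),.13],v=.12)
q=r.read_state()["joint_positions"]; np.save("q_up.npy",q)
r.move_joints(np.load("w2.npy")); wcap("w5"); st("look")
c=dict(np.load("pics/w5.npz"))
cv2.imwrite("pics/crop5.png",cv2.resize(c["frame"][160:290,210:350,::-1],None,fx=4.5,fy=4.5,interpolation=cv2.INTER_CUBIC))
E
```

```text
slid 22.7583 [ 0.4736 -0.2132  0.04  ] [-1.4 -0.6  1.1] 0.0292 30.0
open 23.875 [ 0.4736 -0.2132  0.04  ] [-0.4  0.2  0.6] 0.0932 0.0
look 26.6167 [ 0.4881 -0.2152  0.1461] [ 0.6 -0.3  0.6] 0.0933 0.0
```

View pics/crop5.png

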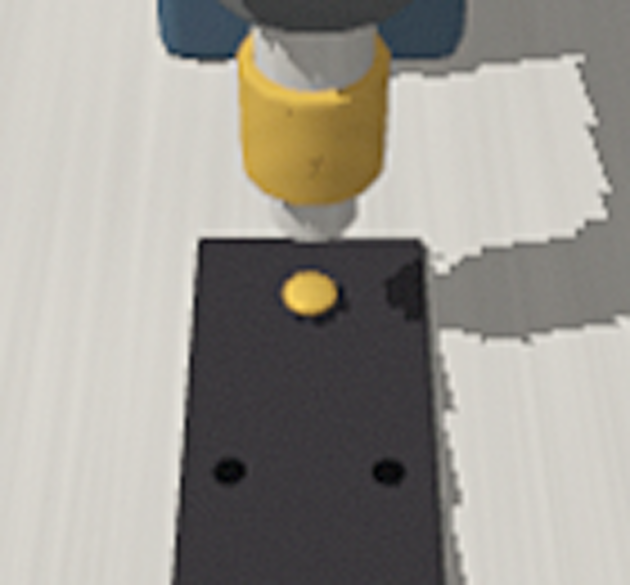

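```bash
python3 - <<'E'
from h import *
c=dict(np.load("pics/w5.npz"));T=c["T"];a=np.radians(-7.1);R=np.array([[np.cos(a),np.sin(a)],[-np.sin(a),np.cos(a)]])
m=lambda uv,z:(onz(c,T,uv,z)*1000)[:2]
riv=m((278.7,224.7),.0705);df=m((279.8,213.3),.092)+8*R[0]
dc=dict(np.load("pics/w2.npz"));disc=(onz(dc,dc["T"],(279.3,233.3),.06)*1000)[:2]
col=(313/4.5+210,0)
print("rivet",riv,"die",df,"disc",disc,"press-frame rivet-die",R@(riv-df),"rivet-disc",R@(riv-disc))
P=pts(c,T)*1000
# die cylinder side points: fit axis from depth
m2=(P[...,2]>93)&(P[...,2]<135);m2[:, :250]=0;m2[:,310:]=0;m2[:165]=0;m2[230:]=0
q=P[m2]
for lo,hi in((93,99),(100,106),(106,112),(112,118)):
    s=q[(q[:,2]>lo)&(q[:,2]<hi)]; s=s[abs(s[:,0]-570)<25]
    t=(s[:,:2]-np.array([572.8,-225.6]))@R.T
    print(lo,len(t),"front x",np.percentile(t[:,0],[2,10]).round(1),"y",np.percentile(t[:,1],[2,98]).round(1))
E
```

```text
rivet [ 571.47407748 -225.41344797] die [ 571.4812938  -226.26895514] disc [ 570.73863656 -226.06385909] press-frame rivet-die [-0.11290294  0.84805514] rivet-disc [0.64940974 0.73632531]
93 104 front x [-9.8 -9.4] y [-8.2  7. ]
100 40 front x [-13.9 -13.7] y [-12.   10.9]
106 182 front x [-14.4 -14. ] y [-12.5  11.4]
112 193 front x [-14.4 -14. ] y [-12.5  11.5]
```

The rivet is centred under the die to within about 1 mm (crop rivet (309,291), die front-bottom (314,240)), so I'm leaving it. Next, the pedal: retreat, shut the gripper, take a tilted pre-pose and check the hood numerically.

```bash
cat >> h.py <<'E'
O=np.array([.625,.260]);YB=np.radians(-5.2);TH=np.radians(55);TIP=.030
bx=np.array([np.cos(YB),np.sin(YB),0]);by=np.array([-np.sin(YB),np.cos(YB),0]);ez=np.array([0,0,1.])
zt=np.sin(TH)*bx-np.cos(TH)*ez; yt=-by; xt=np.cross(yt,zt)
Q=Ro.from_matrix(np.c_[xt,yt,zt]).as_quat()[[3,0,1,2]]
def tcp(x,z,back=0): # tip at box x, z, y=0, drawn back along the tool axis
    return np.r_[O,0]+x*bx+z*ez+(TIP-back)*zt
E
python3 - <<'E'
from h import *
r.move_joints(np.load("q_up.npy")); r.move_linear([.40,-.16,.30],v=.2); r.gripper_close()
for b in(.14,0): print(b,tcp(.022,.072,b).round(3),r.solve_ik(tcp(.022,.072,b),Q))
r.move_ptp(tcp(.022,.072,.14),Q)
c,T=wcap("w6");P=pts(c,T);s=r.read_state();print(s["time"],s["joint_positions"].round(2),s["force"])
B=P-np.r_[O,0];X=B@bx*1000;Y=B@by*1000;Z=P[...,2]*1000
k=(abs(Y)<50)&(Z>135)&(Z<190)&(X<60)&(X>-40);print("hood lip: n",k.sum(),"x pct",np.percentile(X[k],[0.5,2,5,20]).round(),"z lowest",np.percentile(Z[k],[.5,2,5]).round())
k=(Z>70)&(Z<140)&(X<0)&(X>-60)&(abs(Y)<80)
print("cheeks y",[np.percentile(Y[k&(Y<0)],[2,50,98]).round(),np.percentile(Y[k&(Y>0)],[2,50,98]).round()])
for x in range(-60,50,10):
    k=(abs(X-x)<3)&(abs(Y)<45)&(Z<110);print(x,k.sum(),np.median(Z[k]).round(1) if k.any() else"",end="; ")
E
```

```text
0.14 [0.557 0.266 0.135] None
0 [0.671 0.256 0.055] [ 0.43675012  0.54005453  2.07511462  4.04672741  0.55186185 -2.07421352]Traceback (most recent call last):
  File "<stdin>", line 4, in <module>
cell.IKError: the arm cannot take that pose within its joint ranges
```

```bash
python3 - <<'E'
from h import *
print(r.read_state()["time"])
for flip in(1,-1):
  for th in(45,50,55,58,60):
    t=np.radians(th);
    for dy in(0,10,20):
        c,s=np.cos(np.radians(dy)),np.sin(np.radians(dy));hx=c*bx+s*by;hy=np.cross(ez,hx)
        z=np.sin(t)*hx-np.cos(t)*ez;y=-flip*hy;x=np.cross(y,z);q=Ro.from_matrix(np.c_[x,y,z]).as_quat()[[3,0,1,2]]
        o=[]
        for b,zz in((0,.050),(0,.072),(.03,.072),(.06,.072),(.09,.072),(.14,.072)):
            k=r.solve_ik(np.r_[O,0]+.022*bx+zz*ez+(TIP-b)*z,q); o.append("--" if k is None else " ".join(f"{v:.2f}" for v in k))
        print(flip,th,dy,*o,sep=" | ")
E
```

```text
30.975
1 | 45 | 0 | -- | -- | -- | -- | -- | --
1 | 45 | 10 | 0.30 0.49 2.05 3.87 0.23 -2.13 | -- | -- | -- | -- | --
1 | 45 | 20 | -- | -- | -- | -- | -- | --
1 | 50 | 0 | 0.42 0.55 2.04 4.16 0.45 -2.20 | 0.42 0.50 2.03 4.26 0.43 -2.31 | 0.44 0.44 2.06 4.35 0.43 -2.38 | -- | -- | --
1 | 50 | 10 | 0.31 0.52 2.11 3.62 0.39 -1.87 | 0.31 0.47 2.10 3.69 0.34 -1.95 | 0.32 0.41 2.14 3.76 0.32 -2.01 | 0.34 0.34 2.17 3.86 0.30 -2.10 | 0.35 0.27 2.20 3.99 0.28 -2.22 | 0.39 0.15 2.24 4.30 0.25 -2.52
1 | 50 | 20 | 0.19 0.51 2.15 3.01 0.39 -1.49 | 0.19 0.45 2.14 2.99 0.33 -1.47 | 0.19 0.39 2.18 2.96 0.30 -1.45 | 0.18 0.31 2.22 2.93 0.27 -1.41 | 0.18 0.24 2.26 2.88 0.23 -1.36 | --
1 | 55 | 0 | 0.44 0.59 2.08 3.98 0.59 -2.00 | 0.44 0.54 2.08 4.05 0.55 -2.07 | 0.47 0.49 2.11 4.11 0.55 -2.12 | 0.50 0.43 2.14 4.19 0.55 -2.18 | 0.53 0.37 2.17 4.27 0.56 -2.24 | --
1 | 55 | 10 | 0.32 0.56 2.16 3.51 0.56 -1.75 | 0.32 0.51 2.15 3.55 0.50 -1.80 | 0.34 0.45 2.20 3.59 0.49 -1.82 | 0.35 0.39 2.24 3.64 0.48 -1.86 | 0.37 0.32 2.27 3.70 0.46 -1.91 | 0.41 0.20 2.32 3.86 0.42 -2.05
1 | 55 | 20 | 0.19 0.55 2.20 3.0
[... 3240 characters left out ...]
41 2.33 3.02 0.61 1.63 | 0.17 0.34 2.38 3.01 0.59 1.64 | 0.16 0.20 2.45 2.97 0.53 1.66
-1 | 60 | 0 | 0.46 0.64 2.11 3.88 0.74 1.27 | 0.46 0.59 2.11 3.92 0.70 1.22 | 0.49 0.54 2.15 3.97 0.70 1.19 | 0.53 0.49 2.19 4.03 0.70 1.16 | 0.57 0.44 2.22 4.10 0.71 1.12 | 0.65 0.35 2.26 4.23 0.71 1.03
-1 | 60 | 10 | 0.33 0.62 2.20 3.46 0.74 1.46 | 0.33 0.57 2.19 3.49 0.68 1.43 | 0.35 0.51 2.25 3.51 0.68 1.41 | 0.37 0.46 2.29 3.54 0.68 1.40 | 0.39 0.40 2.34 3.58 0.67 1.37 | 0.44 0.29 2.40 3.67 0.63 1.31
-1 | 60 | 20 | 0.19 0.61 2.25 3.05 0.77 1.60 | 0.19 0.55 2.24 3.05 0.71 1.61 | 0.18 0.50 2.30 3.04 0.71 1.61 | 0.17 0.44 2.36 3.03 0.70 1.61 | 0.17 0.37 2.41 3.02 0.69 1.62 | 0.15 0.25 2.49 2.99 0.65 1.64
```

A tilt of 60°, square to the box, is reachable and leaves at least 7 mm at the cheeks and lip. I'll reconfigure the wrist high up, then go to the pre-pose and check the hood.

```bash
sed -i 's/TH=np.radians(55)/TH=np.radians(60)/' h.py; python3 - <<'E'
from h import *
q=r.read_state()["joint_positions"].copy();q[1]-=.6;r.move_joints(q)
r.move_joints([.65,-.25,2.1,4.23,.71,-2.11])
s=r.read_state();print("B",s["time"],s["position"].round(3),s["force"].round(1))
r.move_ptp(tcp(.022,.074,.13),Q)
c,T=wcap("w6");P=pts(c,T);s=r.read_state();print(s["time"],s["position"].round(3),s["joint_positions"].round(2),s["force"].round(1))
B=P-np.r_[O,0];X=B@bx*1000;Y=B@by*1000;Z=P[...,2]*1000
k=(abs(Y)<50)&(Z>135)&(Z<190)&(X<60)&(X>-40);print("hood lip: n",k.sum(),"x pct",np.percentile(X[k],[0.5,2,5,20]).round(),"z lowest",np.percentile(Z[k],[.5,2,5]).round())
k=(Z>70)&(Z<140)&(X<-15)&(X>-50)&(abs(Y)<80)&(abs(Y)>45)
for sg in(-1,1):
    j=k&(Y*sg>0);print("cheek y",j.sum(),np.percentile(Y[j],[2,50,98]).round() if j.any() else "")
for x in range(-60,50,10):
    k=(abs(X-x)<3)&(abs(Y)<45)&(Z<110);print(x,k.sum(),np.median(Z[k]).round(1) if k.any() else"",end="; ")
E
```

```text
B 35.5 [0.534 0.258 0.597] [0.3 1.  0. ]
37.1917 [0.561 0.266 0.125] [ 0.63  0.36  2.25  4.21  0.71 -2.1 ] [ 0.1 -0.3  0.4]
hood lip: n 13541 x pct [-14. -13. -13.  -6.] z lowest [156. 157. 159.]
cheek y 1072 [-64. -59. -56.]
cheek y 1030 [58. 60. 65.]
-60 0 ; -50 0 ; -40 16 45.8; -30 0 ; -20 13 51.5; -10 363 52.5; 0 738 54.5; 10 657 56.7; 20 672 58.9; 30 655 60.8; 40 578 62.9;
```

Hood lip at x≈-13, lower edge 156 mm, cheeks at ±60 and tread 59 mm at x=20, all as expected. I'll go in and press.

```bash
python3 - <<'E'
from h import *
st=lambda n:(lambda s:print(n,round(s["time"],2),np.round(s["position"],4),np.round(s["force"],1)))(r.read_state())
if r.move_linear(tcp(.022,.074),v=.1,guard=8): st("BUMP going in"); raise SystemExit
st("in")
print(r.move_linear(tcp(.022,.036),v=.018,guard=29)); st("down")
for _ in range(3): r.wait(.2); st("hold")
E
```

```text
in 38.64 [0.6724 0.2559 0.0593] [-0.2  0.8  0.4]
True
down 40.17 [0.6763 0.2553 0.0365] [-10.8  -0.2  13.8]
hold 40.37 [0.6762 0.2553 0.0372] [-9.7 -0.9 12.8]
hold 40.57 [0.6763 0.2553 0.0373] [-9.5 -0.9 13. ]
hold 40.77 [0.6763 0.2553 0.0373] [-10.2  -0.9  13.2]
```

It stopped early on a transient: only 13 N vertical, so it's not yet on the stop. I'll press on in small guarded steps, watching the vertical force.

```bash
python3 - <<'E'
from h import *
def st(n):
    s=r.read_state();print(n,round(s["time"],2),np.round(s["position"],4),np.round(s["force"],1));return s
s=st("start")
for i in range(12):
    p=s["position"].copy(); 
    if i==0: tgt=p.copy()
    tgt[2]-=.0015
    g=r.move_linear(tgt,v=.015,guard=12); s=st(f"{i} {g}")
    if s["force"][2]>26: break
r.wait(.4);st("hold")
E
```

```text
start 40.77 [0.6763 0.2553 0.0373] [-10.2  -0.9  13.2]
0 False 41.02 [0.6768 0.2554 0.0387] [-10.3  -0.4  11.7]
1 False 41.27 [0.6769 0.2554 0.0372] [-9.9 -1.3 13.9]
2 False 41.52 [0.6769 0.2554 0.0359] [-10.8  -0.7  14.5]
3 False 41.77 [0.677  0.2554 0.0353] [-14.3  -2.4  18. ]
4 False 42.02 [0.6771 0.2554 0.0352] [-19.6  -2.   23.9]
5 False 42.27 [0.6772 0.2554 0.0351] [-24.8  -2.8  30.2]
hold 42.67 [0.6773 0.2554 0.0351] [-24.6  -2.2  30. ]
```

```bash
python3 - <<'E'
from h import *
c,T=wcap("w7");P=pts(c,T);B=P-np.r_[O,0];X=B@bx*1000;Y=B@by*1000;Z=P[...,2]*1000
for x in range(-40,70,10):
    k=(abs(X-x)<3)&(abs(Y)<45)&(abs(Y)>20)&(Z<90);print(x,k.sum(),np.median(Z[k]).round(1) if k.any() else"",end="; ")
a=dict(np.load("pics/scene0.npz"));b=cap("scene","s7");A=pts(a);Bq=pts(b)
f=lambda im:im["frame"][128:160,278:302].astype(int)
for n,im,q in(("before",a,A),("now",b,Bq)):
    F=im["frame"].astype(int);g=(F[...,0]>130)&(F[...,0]-F[...,2]>70);g[:128]=0;g[165:]=0;g[:,:278]=0;g[:,302:]=0
    v,u=np.nonzero(g);print("\n",n,len(v),"rows",v.min() if len(v) else"",v.max() if len(v) else"","z",np.percentile(q[g][:,2],[10,50,90]).round(4))
E
```

```text
-40 0 ; -30 0 ; -20 0 ; -10 0 ; 0 0 ; 10 0 ; 20 0 ; 30 15 42.7; 40 802 42.1; 50 784 42.1; 60 669 41.9; 
 before 46 rows 137 144 z [0.1081 0.1184 0.1274]

 now 46 rows 141 149 z [0.0828 0.093  0.1011]
```

The tread is level at 42 mm and the ram has dropped 25 mm, so the pedal is fully down. I'll ease off, back out along the entry line and check.

```bash
python3 - <<'E'
from h import *
def st(n):
    s=r.read_state();print(n,round(s["time"],2),np.round(s["position"],4),np.round(s["force"],1))
r.move_linear(tcp(.022,.078),v=.035); st("up")
r.move_linear(tcp(.022,.078,.13),v=.12); st("out")
r.move_joints([.65,-.25,2.1,4.23,.71,-2.11]); st("away")
b=cap("scene","s8");q=pts(b);F=b["frame"].astype(int);g=(F[...,0]>130)&(F[...,0]-F[...,2]>70);g[:128]=0;g[165:]=0;g[:,:278]=0;g[:,302:]=0
v,u=np.nonzero(g);print("gold rows",np.unique(v),"z",np.percentile(q[g][:,2],[10,50,90]).round(4))
c=cap("side","d8");B=pts(c)-np.r_[O,0];X=B@bx*1000;Y=B@by*1000
for x in(-10,0,10): 
    k=(abs(X-x)<4)&(abs(Y)<45)&(B[...,2]<.09);print("tread",x,k.sum(),np.median(B[...,2][k]).round(4) if k.any() else "")
A=pts(dict(np.load("pics/scene0.npz")));d=abs(q[...,2]-A[...,2])>.012;d[:100]=0;d[:,:190]=0;d[:,372:]=0
n,l,S,C=cv2.connectedComponentsWithStats(cv2.morphologyEx(d.astype(np.uint8),cv2.MORPH_OPEN,np.ones((3,3))));print("changed",[(S[i].tolist()) for i in range(1,n) if S[i,4]>15])
E
```

```text
up 43.92 [0.6727 0.2555 0.0625] [-0.1 -0.4 -0.6]
out 45.15 [0.561  0.2658 0.128 ] [-0.5 -0.7  0.6]
away 46.77 [0.5346 0.2588 0.5948] [-0.6 -0.8  0.1]
gold rows [137 138 139 140 141 142 143 144 148 149 150] z [0.0654 0.116  0.1263]
tread -10 26 0.0549
tread 0 22 0.0572
tread 10 15 0.0588
changed [[313, 147, 17, 10, 129], [328, 155, 20, 18, 193], [326, 220, 46, 27, 1061]]
```

```bash
python3 - <<'E'
from h import *
for t in("w5","s8"):
    b=dict(np.load(f"pics/{t}.npz"));q=pts(b,b.get("T"));F=b["frame"].astype(int);g=(F[...,0]>130)&(F[...,0]-F[...,2]>70)
    k=g&(q[...,2]<.08)&(q[...,2]>.05)&(np.hypot(q[...,0]-.572,q[...,1]+.226)<.012);print(t,"rivet",k.sum(),np.median(q[k],0).round(4) if k.any() else "")
q=pts(dict(np.load("pics/s8.npz")));print("block z",np.percentile(q[220:247,326:372,2],[5,25,50,95]).round(3))
# wrist look at rivet, from the earlier viewing pose side: go high first
a=pts(dict(np.load("pics/s7.npz")));A=pts(dict(np.load("pics/scene0.npz")))
print("mallet handle diff at hold time",np.median(abs(a-A)[222:235,300:345,2]).round(4),np.percentile(abs(a-A)[222:235,300:345,2],95).round(4))
E
```

```text
w5 rivet 88 [ 0.5727 -0.2252  0.069 ]
s8 rivet 8 [ 0.5755 -0.2237  0.0643]
block z [-0.002  0.59   0.595  0.603]
mallet handle diff at hold time 0.0021 0.006
```

```bash
python3 -c "
from h import *
print(r.finish_job())"
```

```text
the job is handed in; nothing more can be done
None
```

The job is handed in: the rivet is within about 1 mm of the die's centre, the pedal was held at its stop with about 30 N downward (39 N in all), and the ram travelled its full 25 mm and is up again with the pedal. I infer the rivet is home from the full stroke, since its height wasn't measured closely, and my first grasp closed on air because the fingertips sit about 30 mm behind the stated TCP.

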